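# Unlock the flange ring and hang it on the J-hook

## Task

The flange ring is locked in its blue-and-white service stand: turn the stand's orange knob clockwise until it clicks past its detent and stays there, so that the brass bolt draws back off the rim. Then lift the ring out by its rim and hang the rim over the J-hook, and let go so that it hangs freely and still. Leave the knob clicked over and do not shove or knock over the other things on the bench.

Things in the scene. Friction and masses are not known exactly. Their poses are not given: they have to be found in the camera images.
- latch (a joint): Angle of the orange knob, rad, growing clockwise seen from above: 0 = locked (start), hard stop at 1.2 = unlocked. A spring cam resists with up to about 0.15 N m near 0.45 and tips over at 0.95; from there the knob snaps on to 1.2 by itself and stays. Let go before 0.95, it springs back to about 0. It draws the bolt back 24 mm per rad.
- latch_grip (a point): On the knob's vertical axis, at mid height of its orange grip bar, 86 mm above the bench. The bar is 46 mm long along this x axis, 14 mm thick along y, 34 mm tall, and turns with the knob; under it a round black disc of 44 mm diameter on the blue housing (60 x 56 mm, top 31 mm below this point). At the start x points 0.6 rad counter-clockwise of the stand's +x. z is up.
- stand: Fixed stand on a white plate 200 x 170 x 10 mm; origin under the plate's centre, on the bench, z up. Knob axis at x = -55 mm, ring plane at x = +55 mm, ring axis along x. The ring rests upright on two rods between two pairs of white cheeks (slot 17 mm wide, 41 to 73 mm either side of the middle, rising to 80 mm above the bench). It comes out only straight up; lift 80 mm or more to clear.
- bolt_tip (a point): Free end of the brass bolt (12 mm wide, 10 mm tall), in mid section, 45 mm above the bench; it moves along the stand's x. Locked, it reaches 15 mm beyond the ring's mid-plane, above the bottom of the rim inside the ring, and blocks lifting; unlocked it is drawn back 29 mm.
- ring_center (a point): Centre of the loose aluminium flange ring with a thin red band: outer diameter 150 mm, inner 132 mm; rim 9 mm thick radially, 14 mm wide along the axis. x is the ring's axis, level while it stands or hangs; z is up at the start, but the ring may turn about x. In the stand the centre is 97 mm, the rim's top 172 mm above the bench. Weighs 0.14 to 0.28 kg.
- hook_seat (a point): Where the rim shall rest: top of the J-hook's level bar (10 mm thick, along this x), 250 mm above the bench. Open towards -x: the upturned tip with a red ball stands 38 mm to -x, its top 27 mm above the seat; the 16 mm post stands 60 mm to +x and ends below the seat. z is up. The stand is fixed. Bring the ring, axis along x, over the tip from -x and lower it; it hangs with its centre 66 mm below.
- beaker_mid (a point): Small empty glass beaker, 48 mm diameter, 65 mm tall; point at mid height. Leave alone.
- jar_mid (a point): Amber jar with black lid, 44 mm diameter, 60 mm tall; point at mid height. Leave alone.
- bottle_a_mid (a point): White bottle with white cap, 66 mm diameter, 160 mm tall; point at mid height. Leave alone.
- bottle_b_mid (a point): White bottle with blue cap, 72 mm diameter, 170 mm tall; point at mid height. Leave alone.
- tape_mid (a point): Roll of blue tape lying flat, 70 mm diameter, 19 mm tall; point at its centre. Leave alone.
- wrench_grip (a point): Steel wrench of 160 mm lying flat; point on its handle. Leave alone.
- tipbox_mid (a point): Small grey box with a yellow lid, 104 x 74 x 50 mm; point at its centre. Leave alone.
Things that resemble listed ones, but are neither listed nor needed, are in the scene too. There is more than one size of the part that bears ring_center; the job needs the smallest.

How it is judged:
On the way, in this order (a step that is already met when the one before it is completed fails the run):
1. the knob has clicked over and stays past its detent (value of joint latch above 1.1 rad), for 0.2 s.
2. the ring is lifted out of the stand's slot (z of ring_center in the frame of stand above 0.15 m and contact force between ring and the fingers above 0.5 N), for 0.1 s.
At the end, for the whole second after the job is handed in: The knob stays clicked over (above 1.1 rad). The ring hangs on the hook bar between tip and post: centre 55 to 75 mm below the seat, within 30 mm sideways, 40 mm towards the tip to 60 mm towards the post; released and almost still (below 0.05 m/s, 0.6 rad/s) (value of joint latch above 1.1 rad and z of ring_center in the frame of hook_seat between -0.075 and -0.055 m and x of ring_center in the frame of hook_seat between -0.04 and 0.06 m and y of ring_center in the frame of hook_seat between -0.03 and 0.03 m and contact force between ring and the fingers below 0.1 N and linear speed of ring below 0.05 m/s and angular speed of ring below 0.6 rad/s); the robot touches nothing.
It fails at once if a loose bystander on the bench is shoved more than 40 mm or knocked over (distance of any of beaker_mid, jar_mid, bottle_a_mid, bottle_b_mid, tape_mid, wrench_grip, tipbox_mid from where it was at the start of the episode above 0.04 m).
It also fails if it takes over 58 s, if anything falls off the work surface, if the arm or the gripper's body presses on something with over 40 N, if the wrist force passes 120 N, or if a joint passes its speed limit or range.

## Robot

A 6-joint arm with a two-finger parallel gripper is mounted at the origin on the work surface. World frame = base frame: x ahead of the robot, y to its left, z up, the work surface at z = 0. Lengths are in m, angles in rad, forces in N, time in s.
With the tool pointing down it reaches from about 0.275 to 1 m from the base axis. Payload 8.4 kg.
Tool frame: the origin (TCP) lies at the very end of the fingers, on their centre line; the grasp point (between the pads) lies 19 mm behind it; x points along the fingers, y is the direction in which the jaws open and shut, and the axes are right-handed (so a half turn about x gives the same grasp; the last joint's range is limited). The gripper opens to 85 mm and grips with 20 to 120 N. Pads are 22 mm wide; open, the fingers measure 114 mm over their backs; the gripper's body (76 mm by 85 mm) begins 54 mm behind the grasp point. The pads swing forward as they close: fully open they stand 13 mm farther back than shut.
Start: joints at [-1.252, 0.353, 1.633, -0, 1.155, -0.002], TCP at [0.197, -0.593, 0.231] pointing down, gripper open.
Joint ranges: [-2.63, 2.63], [-0.92, 2.1], [0.06, 2.66], [-1.3, 4.44], [0, 2.69], [-3.02, 3.02]. Speed limits (rad/s): [2.22, 2.22, 2.79, 3.14, 3.14, 3.14].

## Interface

Orientations are given as a rotation vector (axis times angle).
In Python, from plant import * gives the robot as it stands.
- The arm moves only by the tool send_rows, never from a script. Its argument "steps" is a list of rows, each a list of 3 entries, a list of its own where there are three numbers: the closure, from -1 (fully open) to 1 (shut), so that 0 is half open, then the shift along the tool's x, y, z in cm, then the turn, a rotation vector about the tool's x, y, z in degrees. A call has 1 to 8 rows; each row is the pose to reach, as a shift and turn from the pose measured when the call began, along the tool's axes at that moment; what a row does not reach only later rows make up. A row lasts 1/12 s, in which the tool goes at most 41.7 mm and 7.16 degrees, less where a joint would pass 70% of its speed; a pose out of reach is approached as far as the arm can. A call with a gripper value outside its range is refused whole. The fingers move at their own pace and stop on an object; "force" is the grip in N (left out, the last holds). Time passes only in rows, so rows that repeat a pose let the fingers close. It gives the time, the measured TCP pose, the force and the opening at its end, in the units of the state.
- get_state(): the state, without advancing time (a new reading comes with each control period).
- capture(name): name is "scene" or "top" or "wrist"; returns a dict with "img" (480x640x3 uint8, red, green, blue), "fx", "fy", "cx", "cy" (pixels), "R" (3x3) and "t" (3): a world point X has camera coordinates R X + t. Camera axes: x right, y down, z forward; pixel columns grow to the right and rows downward; lengths in m; the calibration is good to about 2 mm. The wrist camera is an equidistant fisheye: a pixel r from the principal point sees the ray r / f radians off the axis. A picture is of the moment at which its call begins. There is no depth.
- close_job(): hands the job in, once; it reports no verdict.
The state is a dict: "clock": time; "joint_pos": joint angles; "joint_vel": joint speeds; "joint_torque": joint torques, N m; "tool_pos": TCP position; "tool_rot": TCP orientation; "wrist_force": force on the tool from outside, world axes, zero at the start; "torque": the same for the moment, N m; "width": finger opening in m.
Only numpy, scipy, OpenCV 4.12 (cv2) and the standard library are available. Lean on these libraries where they do the work, as an engineer would, in place of code of your own. Each camera call takes 0.05 s, during which the arm holds its last target.

## Working session

There is one attempt and no reset: what is moved stays moved. The work goes in short steps, Python scripts to look and compute and a tool call to move; the robot and the scene stay as the last step left them, time stands still between calls to the robot, and variables do not carry over. Pictures are saved under pics/ and viewed, and the job is handed in when it is done.

Besides the shell and the picture viewer there is one more tool, called by a JSON object that holds its "name" and its "arguments", one argument or row to a line. send_rows: Moves the arm, as the interface text tells. Its arguments: {"type":"object","properties":{"steps":{"type":"array"},"force":{"type":"number"}},"required":["steps"]}

```bash
mkdir -p pics; ls; cat > h.py <<'E'
from plant import *
import numpy as np, cv2
from scipy.spatial.transform import Rotation as Ro
def snap(n,f):
    c=capture(n); cv2.imwrite('pics/%s.png'%f,c['img'][:,:,::-1]); np.save('pics/%s.npy'%f,c,allow_pickle=True); return c
def load(f): return np.load('pics/%s.npy'%f,allow_pickle=True).item()
def ray(c,u,v,fish=False):
    x=(u-c['cx'])/c['fx'];y=(v-c['cy'])/c['fy']
    if fish:
        r=np.hypot(x,y); d=np.array([x/r*np.sin(r),y/r*np.sin(r),np.cos(r)]) if r>0 else np.array([0,0,1.])
    else: d=np.array([x,y,1.])
    R=np.array(c['R']);t=np.array(c['t'])
    return -R.T@t, R.T@d
def onz(c,u,v,z,fish=False):
    o,d=ray(c,u,v,fish); return o+d*(z-o[2])/d[2]
def proj(c,X):
    p=np.array(c['R'])@np.array(X)+np.array(c['t']); return c['fx']*p[0]/p[2]+c['cx'],c['fy']*p[1]/p[2]+c['cy']
def projf(c,X):
    p=np.array(c['R'])@np.array(X)+np.array(c['t']); r=np.hypot(p[0],p[1]); a=np.arctan2(r,p[2])
    return c['fx']*p[0]/r*a+c['cx'],c['fy']*p[1]/r*a+c['cy']
def tri(c1,p1,c2,p2,f1=False,f2=False):
    o1,d1=ray(c1,*p1,f1);o2,d2=ray(c2,*p2,f2)
    A=np.stack([d1,-d2],1); s=np.linalg.lstsq(A,o2-o1,rcond=None)[0]
    a=o1+d1*s[0];b=o2+d2*s[1]; return (a+b)/2,np.linalg.norm(a-b)
def delta(pos,R):
    "shift cm and turn deg in current tool axes to reach world pos/R"
    s=get_state(); R0=Ro.from_rotvec(s['tool_rot'])
    return np.round(R0.inv().apply(np.array(pos)-s['tool_pos'])*100,2), np.round(np.degrees((R0.inv()*R).as_rotvec()),1)
E
python3 - <<'E'
from h import *
for n in ['scene','top','wrist']:
    c=snap(n,n+'0'); print(n,c['fx'],c['cx'],c['cy'],-np.array(c['R']).T@c['t'])
s=get_state(); print(s); print(Ro.from_rotvec(s['tool_rot']).as_matrix().round(3))
E
```

```text
pics
scene 445.6163899234206 324.8267316249413 229.44600708228666 [ 1.27946563 -0.1801292   0.89139343]
top 455.2234636423039 317.77717116722715 237.5336812566844 [0.36283351 0.00733257 1.06751505]
wrist 371.64829954431775 320.9294107752532 239.32391943751966 [ 0.26442971 -0.56983485  0.37362699]
{'clock': 0.15, 'joint_pos': array([-1.25240749e+00,  3.53507629e-01,  1.63395324e+00, -2.54733430e-05,
        1.15521560e+00, -2.40757743e-03]), 'joint_vel': array([ 0.00196556, -0.00339538, -0.00298935,  0.00075616,  0.00102023,
       -0.00253679]), 'joint_torque': array([ 1.44920514e-04, -6.05640006e+01, -3.42339563e+01,  6.89697958e-05,
        6.15703044e-03, -1.88547187e-05]), 'tool_pos': array([ 0.19695026, -0.59277293,  0.23072685]), 'tool_rot': array([ 2.0482683 ,  0.33253538, -2.0486699 ]), 'wrist_force': array([-0.2343054 , -0.13464624,  0.00686261]), 'torque': array([ 0.04204995, -0.03064911, -0.03716675]), 'width': 0.08562126278799297}
[[-0.     0.315 -0.949]
 [ 0.001 -0.949 -0.315]
 [-1.    -0.001  0.   ]]
```

View pics/scene0.png

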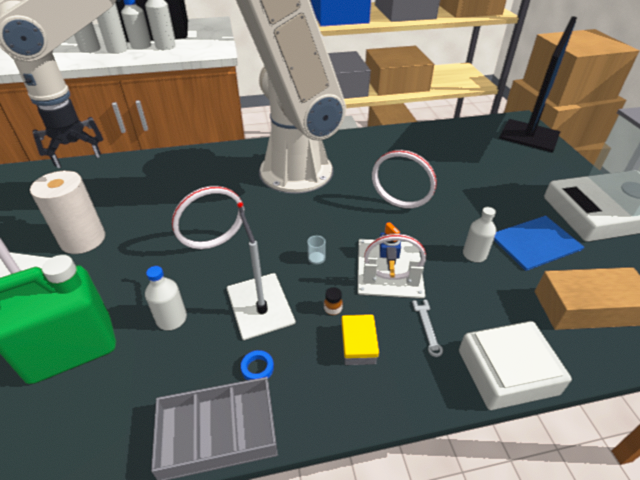

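View pics/top0.png

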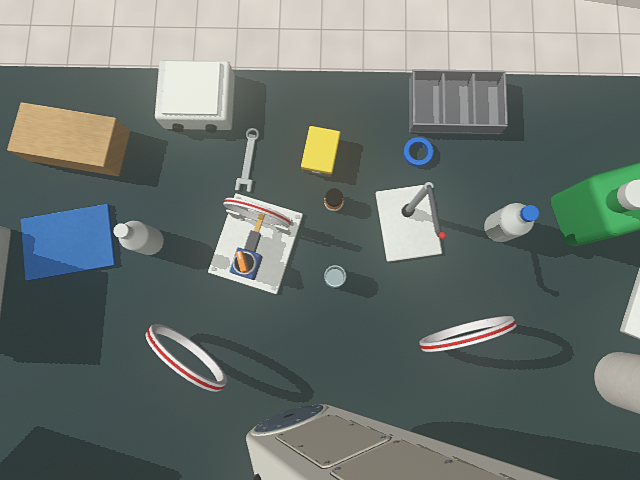

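View pics/wrist0.png

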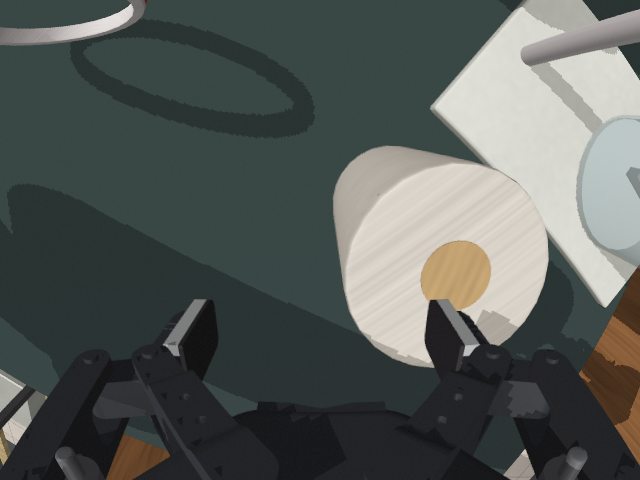

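```bash
python3 - <<'E'
from h import *
a=load('top0')['img'][:,:,::-1]; b=load('scene0')['img'][:,:,::-1]
cv2.imwrite('pics/cropA.png',cv2.resize(a[180:300,195:315],None,fx=5,fy=5,interpolation=cv2.INTER_CUBIC))
cv2.imwrite('pics/cropB.png',cv2.resize(a[170:270,365:455],None,fx=6,fy=6,interpolation=cv2.INTER_CUBIC))
cv2.imwrite('pics/cropC.png',cv2.resize(b[215:305,345:435],None,fx=6,fy=6,interpolation=cv2.INTER_CUBIC))
cv2.imwrite('pics/cropD.png',cv2.resize(b[190:340,215:305],None,fx=4,fy=4,interpolation=cv2.INTER_CUBIC))
E
```

```text
(no output)
```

View pics/cropA.png

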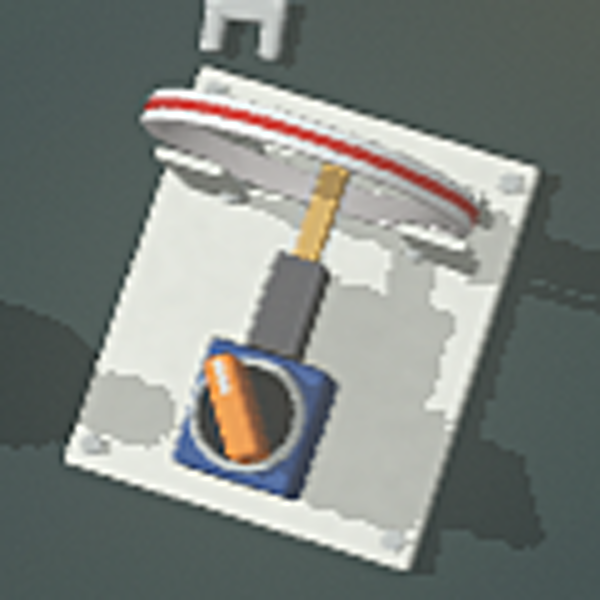

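View pics/cropB.png

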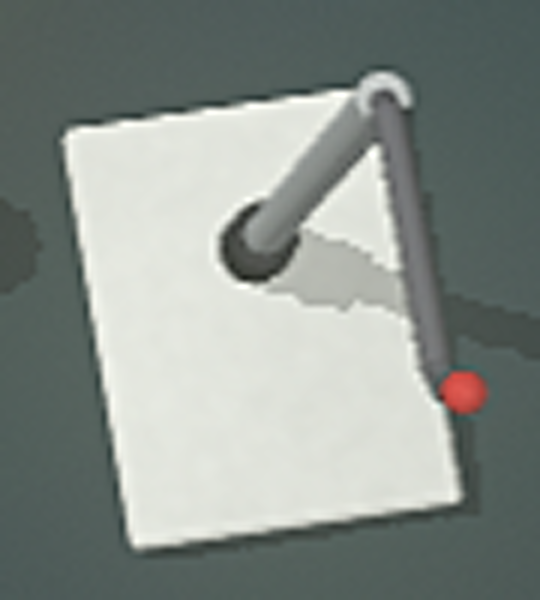

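View pics/cropC.png

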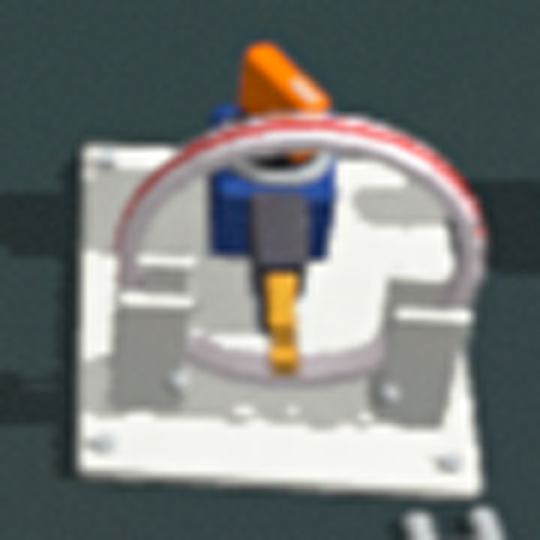

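View pics/cropD.png

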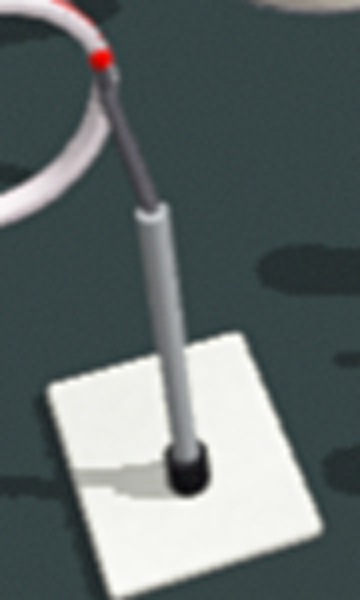

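```bash
cat > meas.py <<'E'
from h import *
c=load('top0'); s=load('scene0')
f=lambda u,v:(u/5+195,v/5+180)
P=np.array([onz(c,*f(*p),0.01) for p in [(205,68),(540,170),(410,570),(65,462)]])
cen=P.mean(0); x=(P[0]-P[3])+(P[1]-P[2]); print('lens',[np.linalg.norm(P[i]-P[(i+1)%4]) for i in range(4)])
yaw=np.arctan2(x[1],x[0]); print('stand',cen,yaw)
X=np.array([np.cos(yaw),np.sin(yaw),0])
S=cen*[1,1,0]
knob=S-.055*X; ring=S+.055*X+[0,0,.097]
print('knob',knob,'ring',ring)
for nm,p in [('knobtop',knob+[0,0,.103]),('ringtop',ring+[0,0,.075]),('bolt',ring*[1,1,0]+.015*X+[0,0,.045])]:
    print(nm,proj(c,p),proj(s,p))
g=lambda u,v:(u/6+365,v/6+170); k=lambda u,v:(u/4+215,v/4+190)
ball,e=tri(c,g(465,392),s,k(100,60)); print('ball',ball,e, onz(c,*g(465,392),.27))
pt,e=tri(c,g(387,92),s,k(151,210)); print('posttop',pt,e)
Q=onz(c,*g(387,92),.242)
b=onz(c,*g(465,392),.27); d=(Q-b)*[1,1,0]; print('len',np.linalg.norm(d),'hookyaw',np.arctan2(d[1],d[0]))
d/=np.linalg.norm(d); print('seat',b+.038*d, Q-.06*d)
# base corners yaw
B=np.array([onz(c,*g(*p),0.01) for p in [(65,132),(135,548),(462,500)]])
d2=B[0]-B[1]; d3=B[2]-B[1]; print('plate',np.arctan2(d2[1],d2[0]),np.arctan2(d3[1],d3[0])+np.pi/2,np.linalg.norm(d2),np.linalg.norm(d3), onz(c,*g(258,248),.02))
for n,p,z in [('beaker',(335,276),.033),('jar',(333,199),.03),('btA',(140,238),.08),('btB',(510,222),.08),('bigring1',(186,358),0.1),('bigring2',(468,334),.1),('tip',(322,150),.05)]: print(n,onz(c,*p,z).round(3))
E
python3 meas.py
```

```text
lens [np.float64(0.1682283893999971), np.float64(0.19725588659528312), np.float64(0.169326172721605), np.float64(0.19777521871785306)]
stand [0.50642297 0.1720245  0.01      ] -0.2811958711540182
knob [0.45358313 0.18728726 0.        ] ring [0.5592628  0.15676174 0.097     ]
knobtop (np.float64(241.22607838719796), np.float64(261.2888970183185)) (np.float64(392.4205507368584), np.float64(225.75651385928285))
ringtop (np.float64(252.81170104095114), np.float64(206.05716182694167)) (np.float64(397.5617325394062), np.float64(234.8441904095434))
bolt (np.float64(263.5430297798201), np.float64(212.03338854606432)) (np.float64(391.9643487768808), np.float64(275.44140306956007))
ball [ 0.49299071 -0.19825636  0.2679665 ] 0.00015192202324529455 [ 0.49265074 -0.19781076  0.27      ]
posttop [ 0.59081169 -0.18199683  0.2421436 ] 0.0005754997300571238
len 0.09938182084843053 hookyaw 0.15650193445561628
seat [ 0.53018632 -0.19188793  0.27      ] [ 0.53155125 -0.19167256  0.242     ]
plate 0.1696065329883361 0.17086186140939774 0.16744184341686055 0.1283756893703649 [ 0.58833029 -0.18252863  0.02      ]
beaker [ 0.432 -0.015  0.033]
jar [ 0.612 -0.006  0.03 ]
btA [0.502 0.418 0.08 ]
btB [ 0.557 -0.394  0.08 ]
bigring1 [0.25  0.292 0.1  ]
bigring2 [ 0.314 -0.291  0.1  ]
tip [0.723 0.022 0.05 ]
```

Ring candidates in the top view: the ring in the stand (257,212), a loose larger ring (186,358) and another (468,334). I pick the one in the stand, which is the smallest. The close crop shows the bolt through it. The stand is at (0.506, 0.172) with yaw -0.28, and the hook seat at (0.531, -0.192) with yaw about 0.165.

First I raise the tool and turn it so the camera will face away from the ring.

{"name": "send_rows", "arguments": {
  "steps": [
    [-1,[-13,0,0],[-7,0,0]],
    [-1,[-13,0,0],[-14,0,0]],
    [-1,[-13,0,0],[-21,0,0]],
    [-1,[-13,0,0],[-28,0,0]],
    [-1,[-13,0,0],[-35,0,0]],
    [-1,[-13,0,0],[-42,0,0]],
    [-1,[-13,0,0],[-49,0,0]],
    [-1,[-13,0,0],[-56,0,0]]
  ],
  "force": 40
}}

```text
clock: 0.82
tool_pos: [0.197, -0.5927, 0.3605]
tool_rot: [1.404, 1.073, -1.403]
wrist_force: [0.8, 1.2, -0.3]
width: 0.0853
```

```bash
cat >> h.py <<'E'
S=np.array([.5064,.1720,0]);SY=-.281;SX=np.array([np.cos(SY),np.sin(SY),0])
H=np.array([.531,-.192,.25]);HY=.165;HX=np.array([np.cos(HY),np.sin(HY),0])
K=S-.055*SX; RT=S+.055*SX
def Rd(yy): # tool down, y at yaw yy
    y=np.array([np.cos(yy),np.sin(yy),0]);x=np.array([0,0,-1.]); return Ro.from_matrix(np.stack([x,y,np.cross(x,y)],1))
E
python3 - <<'E'
from h import *
s=get_state();print(s['clock'],s['tool_pos'],s['joint_pos'].round(2),s['width'])
print(delta([K[0],K[1],.36],Rd(.319+np.pi/2)))
E
```

```text
0.8167 [ 0.19696046 -0.59271173  0.36050887] [-1.25  0.26  1.47  0.    1.41 -0.99] 0.08532758191034914
(array([  0.15,   4.21, -82.  ]), array([-1.236e+02, -1.000e-01, -1.000e-01]))
```

{"name": "send_rows", "arguments": {
  "steps": [
    [-1,[0,0.2,-4],[-7,0,0]],
    [-1,[0,0.4,-8],[-14,0,0]],
    [-1,[0,0.6,-12],[-21,0,0]],
    [-1,[0,0.8,-16],[-28,0,0]],
    [-1,[0,1,-20],[-35,0,0]],
    [-1,[0,1.2,-24],[-42,0,0]],
    [-1,[0,1.4,-28],[-49,0,0]],
    [-1,[0,1.6,-32],[-56,0,0]]
  ]
}}

```text
clock: 1.48
tool_pos: [0.2966, -0.2863, 0.3608]
tool_rot: [0.668, 1.467, -0.666]
wrist_force: [1.5, -0.2, 0.6]
width: 0.0855
```

```bash

python3 - <<'E'
from h import *
s=get_state();print(s['clock'],s['tool_pos'],s['joint_pos'].round(2),s['width'])
print(delta([K[0],K[1],.36],Rd(.319+np.pi/2)))
E
```

```text
1.4833 [ 0.29658346 -0.28632725  0.36076385] [-0.77 -0.11  1.88  0.    1.37 -1.49] 0.08547595965100224
(array([  0.14,  42.93, -25.41]), array([-67.2,  -0. ,  -0.1]))
```

{"name": "send_rows", "arguments": {
  "steps": [
    [-1,[0,3.4,-2],[-7,0,0]],
    [-1,[0,6.8,-4],[-14,0,0]],
    [-1,[0,10.2,-6],[-21,0,0]],
    [-1,[0,13.6,-8],[-28,0,0]],
    [-1,[0,17,-10],[-35,0,0]],
    [-1,[0,20.4,-12],[-42,0,0]],
    [-1,[0,23.8,-14],[-49,0,0]],
    [-1,[0,27.2,-16],[-56,0,0]]
  ]
}}

```text
clock: 2.15
tool_pos: [0.3966, 0.015, 0.3613]
tool_rot: [-0.1, 1.568, 0.102]
wrist_force: [0.9, -1.2, -1.0]
width: 0.0856
```

```bash

python3 - <<'E'
from h import *
s=get_state();print(s['clock'],s['tool_pos'],s['joint_pos'].round(2),s['width'])
print(delta([K[0],K[1],.2],Rd(.319+np.pi/2)))
E
```

```text
2.15 [0.39661827 0.01497455 0.36133119] [ 0.03 -0.14  1.9   0.    1.38 -1.67] 0.0856030433181345
(array([16.16, 16.33,  7.86]), array([-10.9,   0. ,  -0.1]))
```

{"name": "send_rows", "arguments": {
  "steps": [
    [-1,[0,4,2],[-5,0,0]],
    [-1,[2,8,4],[-10.9,0,0]],
    [-1,[5,12,6],[-10.9,0,0]],
    [-1,[8,15,7.5],[-10.9,0,0]],
    [-1,[12,16.3,7.9],[-10.9,0,0]],
    [-1,[16,16.3,7.9],[-10.9,0,0]],
    [-1,[16.2,16.3,7.9],[-10.9,0,0]],
    [-1,[16.2,16.3,7.9],[-10.9,0,0]]
  ]
}}

```text
clock: 2.82
tool_pos: [0.4509, 0.1868, 0.1947]
tool_rot: [-0.252, 1.564, 0.252]
wrist_force: [-0.1, 0.2, -0.2]
width: 0.0852
```

```bash

python3 - <<'E'
from h import *
s=get_state();print(s['clock'],s['tool_pos'],s['joint_pos'].round(2),s['width'])
c=snap('wrist','w1')
B=np.array([np.cos(.319),np.sin(.319),0])
for e in (-.023,0,.023): print(projf(c,K+B*e+[0,0,.103]))
print(delta([K[0],K[1],.072],Rd(.319+np.pi/2)))
E
```

```text
2.8167 [0.45094249 0.186763   0.19471382] [ 0.39  0.19  1.95  0.    1.01 -1.5 ] 0.08522530151031611
(np.float64(319.3700836670932), np.float64(215.13008443531626))
(np.float64(319.3075038612708), np.float64(249.01359954412396))
(np.float64(319.25651873078436), np.float64(281.05173375672666))
(array([12.55, -0.  ,  0.19]), array([ 0.1, -0.3, -0. ]))
```

View pics/w1.png

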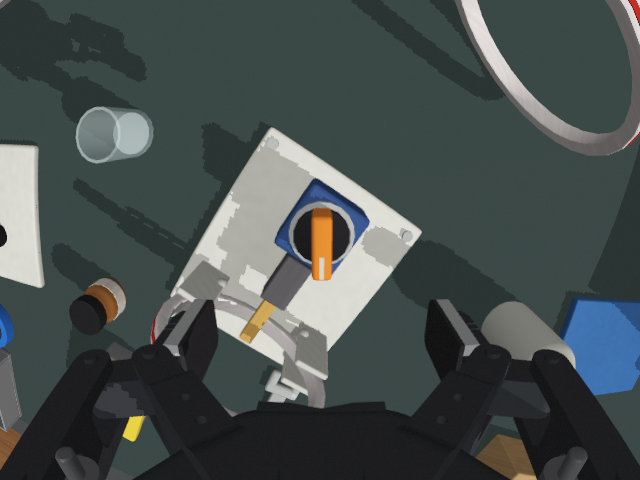

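The wrist view shows the orange bar from (322,208) to (322,281). That is within about 2 px of my prediction and midway between the jaws. I descend and close.

{"name": "send_rows", "arguments": {
  "steps": [
    [-1,[4,0.1,0.2],[0,0,0]],
    [-1,[8,0.1,0.2],[0,0,0]],
    [-1,[11,0.1,0.2],[0,0,0]],
    [-1,[12,0.1,0.2],[0,0,0]],
    [-1,[12,0.1,0.2],[0,0,0]],
    [0.2,[12,0.1,0.2],[0,0,0]],
    [0.6,[12,0.1,0.2],[0,0,0]],
    [1,[12,0.1,0.2],[0,0,0]]
  ],
  "force": 40
}}

```text
clock: 3.53
tool_pos: [0.455, 0.1888, 0.0797]
tool_rot: [-0.251, 1.557, 0.252]
wrist_force: [-0.6, -0.0, -0.2]
width: 0.0514
```

{"name": "send_rows", "arguments": {
  "steps": [
    [1,[0,0,0],[0,0,0]],
    [1,[0,0,0],[0,0,0]],
    [1,[0,0,0],[0,0,0]],
    [1,[0,0,0],[0,0,0]]
  ]
}}

```text
clock: 3.87
tool_pos: [0.4557, 0.1888, 0.0808]
tool_rot: [-0.251, 1.556, 0.252]
wrist_force: [-0.4, -2.1, 11.1]
width: 0.0128
```

```bash

python3 - <<'E'
from h import *
s=get_state();print(s['clock'],s['tool_pos'],s['joint_pos'].round(2),s['width'],s['wrist_force'],s['torque'])
print(delta([K[0],K[1],.074],Rd(.319+np.pi/2)))
E
```

```text
3.8667 [0.45574616 0.18882801 0.0807977 ] [ 0.39  0.36  2.03  0.    0.75 -1.5 ] 0.012785990357848285 [-0.36932128 -2.05424856 11.13964592] [-0.37990865  0.15980087  0.02403648]
(array([ 0.68, -0.08, -0.26]), array([ 0.1,  0. , -0. ]))
```

{"name": "send_rows", "arguments": {
  "steps": [
    [1,[0,-0.03,0],[7,0,0]],
    [1,[0,-0.06,-0.01],[14,0,0]],
    [1,[0,-0.09,-0.02],[21,0,0]],
    [1,[0,-0.12,-0.03],[28,0,0]],
    [1,[0,-0.15,-0.05],[35,0,0]],
    [1,[0,-0.17,-0.07],[42,0,0]],
    [1,[0,-0.2,-0.09],[49,0,0]],
    [1,[0,-0.21,-0.11],[55,0,0]]
  ]
}}

```text
clock: 4.53
tool_pos: [0.4557, 0.1881, 0.0809]
tool_rot: [0.509, 1.511, -0.503]
wrist_force: [0.2, 11.2, -6.8]
width: 0.0127
```

```bash

python3 - <<'E'
from h import *
s=get_state();print(s['clock'],s['tool_pos'],s['joint_pos'].round(2),s['width'],s['wrist_force'],s['torque'])
print(delta([K[0],K[1],.08],Rd(.319+np.pi/2-1.17)))
snap('scene','s2');cv2.imwrite('pics/s2c.png',cv2.resize(load('s2')['img'][190:310,330:450,::-1],None,fx=5,fy=5))
E
```

```text
4.5333 [0.45570995 0.1881325  0.0809245 ] [ 0.39  0.36  2.04  0.    0.74 -0.54] 0.012736168618173827 [ 0.19939824 11.15079499 -6.75598833] [1.92826192e+00 1.26223873e-03 5.55204607e-02]
(array([ 0.09, -0.2 , -0.12]), array([11.7, -0.1, -0.2]))
```

View pics/s2c.png

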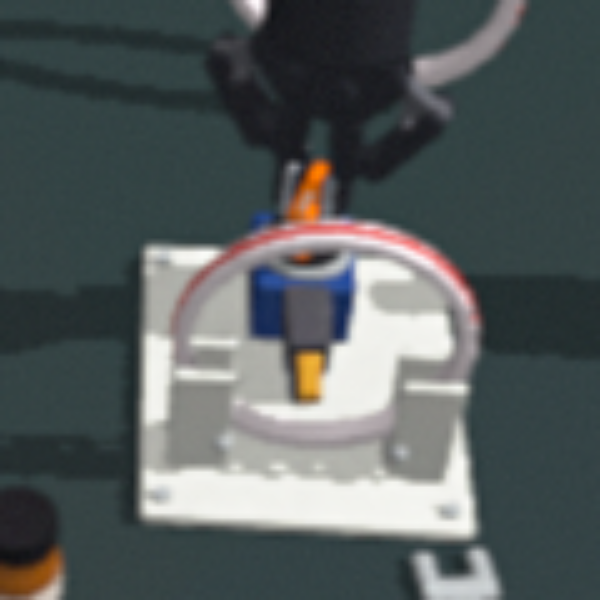

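The knob is turning and the bolt tip, at crop (308,390), is retracted behind the rim. I turn the rest and release.

{"name": "send_rows", "arguments": {
  "steps": [
    [1,[0,-0.05,0],[6,0,0]],
    [1,[0,-0.08,-0.05],[11,0,0]],
    [1,[0,-0.08,-0.05],[13,0,0]],
    [1,[0,-0.08,-0.05],[13,0,0]],
    [0.5,[0,-0.08,-0.05],[13,0,0]],
    [0,[0,-0.08,-0.05],[13,0,0]],
    [-0.5,[0,-0.08,-0.05],[13,0,0]],
    [-1,[0,-0.08,-0.05],[13,0,0]]
  ]
}}

```text
clock: 5.25
tool_pos: [0.4546, 0.1877, 0.081]
tool_rot: [0.69, 1.46, -0.684]
wrist_force: [0.5, -0.9, 0.4]
width: 0.0568
```

{"name": "send_rows", "arguments": {
  "steps": [
    [-1,[0,0,0],[0,0,0]],
    [-1,[0,0,0],[0,0,0]],
    [-1,[-2,0,0],[0,0,0]],
    [-1,[-6,0,0],[0,0,0]],
    [-1,[-10,0,0],[0,0,0]],
    [-1,[-14,0,0],[0,0,0]],
    [-1,[-16,0,0],[0,0,0]],
    [-1,[-16,0,0],[0,0,0]]
  ]
}}

```text
clock: 5.92
tool_pos: [0.457, 0.1881, 0.2462]
tool_rot: [0.695, 1.454, -0.679]
wrist_force: [0.1, 0.1, 0.0]
width: 0.0855
```

```bash

python3 - <<'E'
from h import *
s=get_state();print(s['clock'],s['tool_pos'],s['joint_pos'].round(2),s['width'],s['wrist_force'],s['torque'])
print(delta([RT[0],RT[1],.25],Rd(SY)))
c=snap('wrist','w3')
E
```

```text
5.9167 [0.45698997 0.18809748 0.24615071] [ 0.39  0.13  1.9   0.    1.11 -0.31] 0.08553481721240438 [0.10582273 0.14497936 0.04468119] [-0.00788645  0.01441652  0.04672443]
(array([-0.31,  5.89,  8.93]), array([55.7, -0.3, -0.6]))
```

View pics/w3.png

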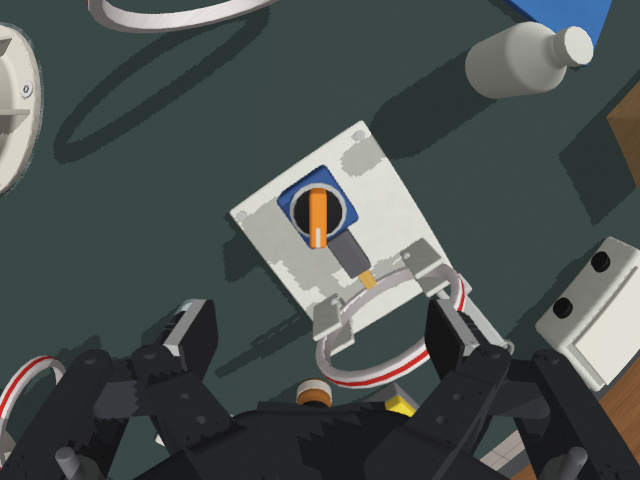

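The bar stays aligned with the turned tool at (318,218) and the bolt is clear of the rim, so the knob clicked over. Next I go above the ring's top.

{"name": "send_rows", "arguments": {
  "steps": [
    [-1,[-0.3,0.8,1.2],[7,0,0]],
    [-1,[-0.3,1.6,2.4],[14,0,0]],
    [-1,[-0.3,2.4,3.6],[21,0,0]],
    [-1,[-0.3,3.2,4.8],[28,0,0]],
    [-1,[-0.3,4,6],[35,0,0]],
    [-1,[-0.3,4.8,7.2],[42,0,0]],
    [-1,[-0.3,5.6,8.4],[49,0,0]],
    [-1,[-0.3,5.9,8.9],[55.7,-0.3,-0.6]]
  ]
}}

```text
clock: 6.63
tool_pos: [0.5584, 0.1557, 0.245]
tool_rot: [1.414, 1.06, -1.423]
wrist_force: [0.4, 0.5, 0.4]
width: 0.0851
```

```bash

python3 - <<'E'
from h import *
s=get_state();print(s['clock'],s['tool_pos'],s['joint_pos'].round(2),s['width'])
print(delta([RT[0],RT[1],.165],Rd(SY)))
c=snap('wrist','w4');t=snap('top','t4')
for x in (-.007,0,.007): print(projf(c,RT+SX*x+[0,0,.172]),proj(t,RT+SX*x+[0,0,.172]))
E
```

```text
6.6333 [0.55844485 0.15572796 0.24495392] [ 0.27  0.27  1.71 -0.    1.16  0.56] 0.08513661424371631
(array([ 7.99,  0.08, -0.15]), array([-0.4,  0.2,  0.2]))
(np.float64(312.0336761376435), np.float64(250.21317605108277)) (np.float64(251.69814999082007), np.float64(209.31281404595666))
(np.float64(323.4834439467632), np.float64(250.16213203712414)) (np.float64(252.81822743116228), np.float64(206.06701447056696))
(np.float64(334.93171315708366), np.float64(250.10423095412273)) (np.float64(253.93594036577272), np.float64(202.82806684257284))
```

View pics/w4.png

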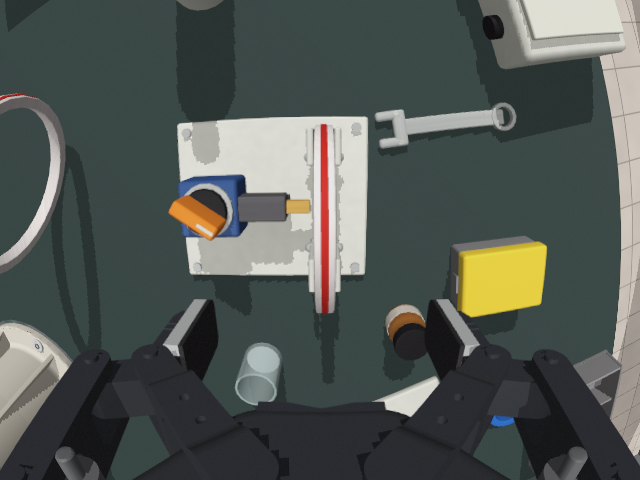

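The knob remains turned at (200,215) and the ring rim crosses the jaws' centre at column 323, as predicted. I lower to the rim.

{"name": "send_rows", "arguments": {
  "steps": [
    [-1,[3,0.1,-0.1],[-0.4,0,0]],
    [-1,[6,0.1,-0.1],[-0.4,0.2,0.2]],
    [-1,[7.5,0.1,-0.1],[-0.4,0.2,0.2]],
    [-1,[8.1,0.1,-0.1],[-0.4,0.2,0.2]],
    [-1,[8.1,0.1,-0.1],[-0.4,0.2,0.2]],
    [-1,[8.1,0.1,-0.1],[-0.4,0.2,0.2]]
  ],
  "force": 60
}}

```text
clock: 7.23
tool_pos: [0.5586, 0.1567, 0.1641]
tool_rot: [1.408, 1.067, -1.41]
wrist_force: [0.4, -0.1, 0.1]
width: 0.0855
```

```bash

python3 - <<'E'
from h import *
s=get_state();print(s['clock'],s['tool_pos'],s['wrist_force'],s['width'])
print(delta([RT[0],RT[1],.164],Rd(SY)))
E
```

```text
7.2333 [0.55863776 0.15672665 0.16409187] [ 0.43771063 -0.13960378  0.13221918] 0.08551536146413345
(array([ 0.01,  0.06, -0.02]), array([0.3, 0. , 0.1]))
```

{"name": "send_rows", "arguments": {
  "steps": [
    [0,[0,0,0],[0,0,0]],
    [0.3,[0,0,0],[0,0,0]],
    [0.6,[0,0,0],[0,0,0]],
    [0.8,[0,0,0],[0,0,0]],
    [1,[0,0,0],[0,0,0]],
    [1,[0,0,0],[0,0,0]],
    [1,[0,0,0],[0,0,0]],
    [1,[0,0,0],[0,0,0]]
  ]
}}

```text
clock: 7.9
tool_pos: [0.559, 0.1567, 0.1646]
tool_rot: [1.409, 1.067, -1.409]
wrist_force: [-0.3, -1.3, 4.0]
width: 0.0116
```

```bash

python3 - <<'E'
from h import *
s=get_state();print(s['clock'],s['tool_pos'],s['wrist_force'],s['width'])
c=snap('scene','s5');cv2.imwrite('pics/s5c.png',cv2.resize(c['img'][180:300,330:450,::-1],None,fx=5,fy=5))
E
```

```text
7.9 [0.55903449 0.1567454  0.16457562] [-0.32935026 -1.28443645  3.95010659] 0.011609325756190926
```

View pics/s5c.png

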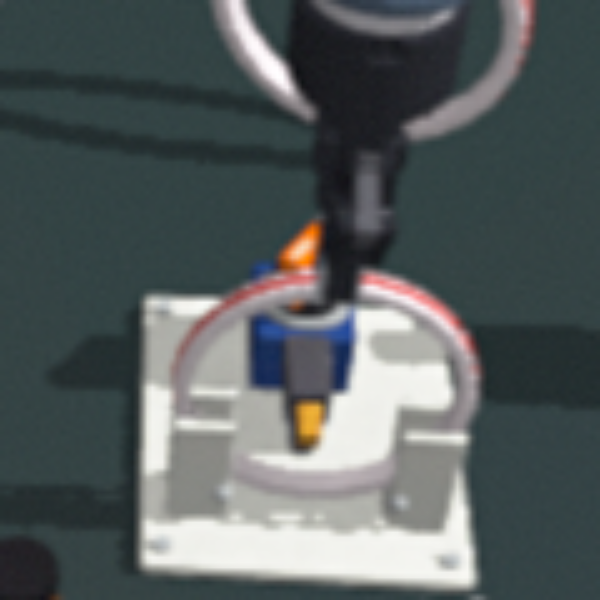

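Gripped. I lift straight up.

{"name": "send_rows", "arguments": {
  "steps": [
    [1,[-0.8,0,0],[0,0,0]],
    [1,[-2,0,0],[0,0,0]],
    [1,[-3.5,0,0],[0,0,0]],
    [1,[-5.5,0,0],[0,0,0]],
    [1,[-7.5,0,0],[0,0,0]],
    [1,[-9.5,0,0],[0,0,0]],
    [1,[-11.5,0,0],[0,0,0]],
    [1,[-13,0,0],[0,0,0]]
  ]
}}

```text
clock: 8.62
tool_pos: [0.5593, 0.1568, 0.2972]
tool_rot: [1.41, 1.066, -1.408]
wrist_force: [0.1, -0.3, -1.8]
width: 0.0117
```

```bash

python3 - <<'E'
from h import *
s=get_state();print(s['clock'],s['tool_pos'],s['wrist_force'],s['torque'],s['width'])
c=snap('scene','s6');cv2.imwrite('pics/s6c.png',cv2.resize(c['img'][130:310,310:450,::-1],None,fx=3,fy=3))
print(delta(H-.105*HX+[0,0,.075],Rd(HY)))
E
```

```text
8.6167 [0.55926895 0.15682723 0.29719444] [ 0.13665945 -0.31203074 -1.75192544] [ 0.032018   -0.04867666  0.03985975] 0.011681428036533839
(array([-2.63, -2.84, 38.87]), array([-25.2,  -0.1,  -0.3]))
```

View pics/s6c.png

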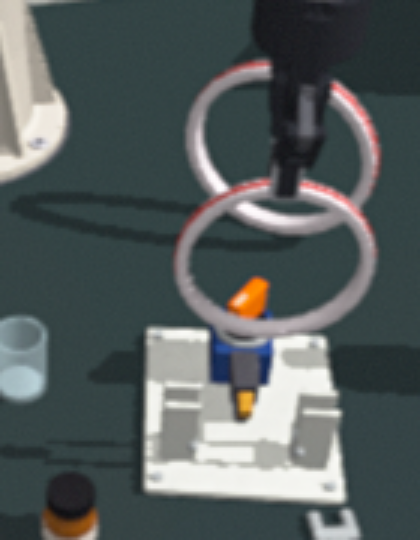

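Ring is clear of the stand. Carrying it to the entry point on the tip side of the hook.

{"name": "send_rows", "arguments": {
  "steps": [
    [1,[-0.8,-1.5,1.5],[-2,0,0]],
    [1,[-1.6,-3,4],[-4,0,0]],
    [1,[-2.4,-4.5,7],[-6,0,0]],
    [1,[-2.6,-5.5,10],[-9,0,0]],
    [1,[-2.6,-6,13],[-12,0,0]],
    [1,[-2.6,-6,16],[-15,0,0]],
    [1,[-2.6,-6,19],[-18,0,0]],
    [1,[-2.6,-6,21],[-20,0,0]]
  ]
}}

```text
clock: 9.33
tool_pos: [0.4441, -0.0305, 0.3252]
tool_rot: [1.155, 1.242, -1.149]
wrist_force: [-0.5, -0.1, -1.9]
width: 0.0115
```

```bash

python3 - <<'E'
from h import *
s=get_state();print(s['clock'],s['tool_pos'],s['wrist_force'],s['torque'],s['width'])
print(delta(H-.105*HX+[0,0,.075],Rd(HY)))
E
```

```text
9.3333 [ 0.44414066 -0.03051689  0.32517141] [-0.45944701 -0.09677304 -1.88144722] [ 0.02235305 -0.00657251 -0.06415068] 0.011540860144597972
(array([-1.000e-02, -3.030e+00,  1.769e+01]), array([-5.1, -0. , -0.3]))
```

{"name": "send_rows", "arguments": {
  "steps": [
    [1,[0,-1.5,2],[-2,0,0]],
    [1,[0,-2.5,5],[-4,0,0]],
    [1,[0,-3,8],[-5.1,0,-0.3]],
    [1,[0,-3,11],[-5.1,0,-0.3]],
    [1,[0,-3,14],[-5.1,0,-0.3]],
    [1,[0,-3,16.5],[-5.1,0,-0.3]],
    [1,[0,-3,17.7],[-5.1,0,-0.3]],
    [1,[0,-3,17.7],[-5.1,0,-0.3]]
  ]
}}

```text
clock: 10.0
tool_pos: [0.4276, -0.2111, 0.3247]
tool_rot: [1.088, 1.283, -1.089]
wrist_force: [0.2, 0.9, -1.7]
width: 0.0117
```

```bash

python3 - <<'E'
from h import *
s=get_state();print(s['clock'],s['tool_pos'],s['wrist_force'],s['torque'],s['width'])
print(delta(H+[0,0,.075]+.005*HX,Rd(HY)))
for n in ['scene','top','wrist']: snap(n,n+'7')
a=load('scene7')['img'][120:340,150:350,::-1]; b=load('top7')['img'][130:330,360:560,::-1]
cv2.imwrite('pics/c7.png',np.hstack([cv2.resize(a,(440,480)),cv2.resize(b,(360,480))[:,:,:]]))
E
```

```text
10.0 [ 0.42758157 -0.21114186  0.32470599] [ 0.24240108  0.94089232 -1.6711838 ] [0.05436151 0.00435739 0.00939557] 0.011691024718314968
(array([-0.04, 11.02, -0.21]), array([-0.1, -0. ,  0.1]))
```

View pics/c7.png

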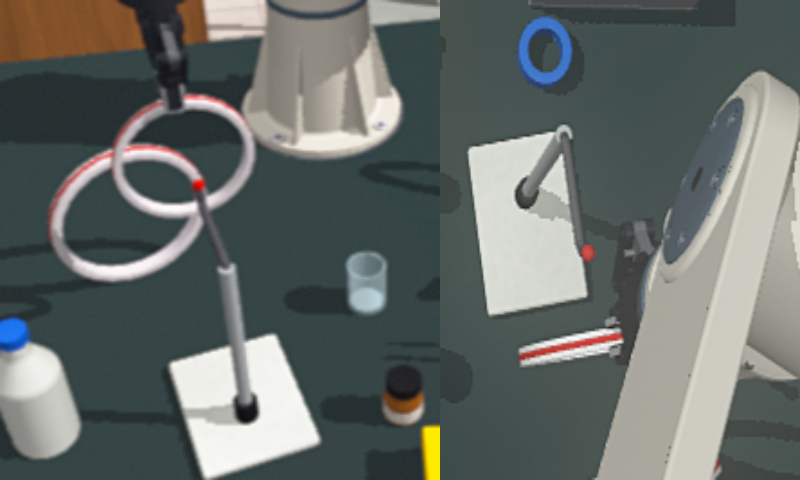

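View pics/wrist7.png

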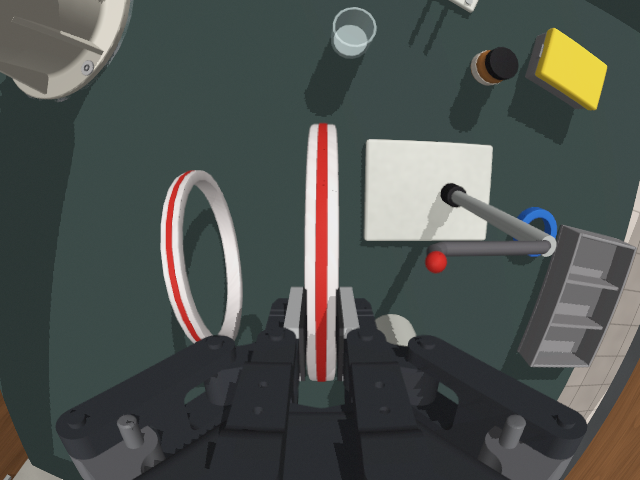

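The wrist view shows the ring upright in the jaws (column 322), with the red ball at (436,262) and the bar ahead. I advance over the tip.

{"name": "send_rows", "arguments": {
  "steps": [
    [1,[0,1,-0.1],[0,0,0]],
    [1,[0,3,-0.2],[0,0,0]],
    [1,[0,5,-0.2],[0,0,0]],
    [1,[0,7,-0.2],[0,0,0]],
    [1,[0,9,-0.2],[0,0,0]],
    [1,[0,10.5,-0.2],[0,0,0]],
    [1,[0,11,-0.2],[0,0,0]],
    [1,[0,11,-0.2],[0,0,0]]
  ]
}}

```text
clock: 10.82
tool_pos: [0.5368, -0.1868, 0.3243]
tool_rot: [1.085, 1.286, -1.085]
wrist_force: [-1.0, 0.3, -2.5]
width: 0.0118
```

```bash

python3 - <<'E'
from h import *
s=get_state();print(s['clock'],s['tool_pos'],s['wrist_force'],s['torque'],s['width'])
print(delta(H+[0,0,.0]+.005*HX,Rd(HY)))
for n in ['scene','wrist']: snap(n,n+'8')
a=load('scene8')['img'][120:340,150:350,::-1]; b=load('wrist8')['img'][:,:,::-1]
cv2.imwrite('pics/c8.png',np.hstack([cv2.resize(a,(400,440)),cv2.resize(b,(400,440))[:,:,:]]))
E
```

```text
10.8167 [ 0.53676235 -0.18676427  0.32425127] [-0.99194576  0.3486154  -2.54481969] [-0.02671237  0.01762467  0.04168193] 0.011841872183591487
(array([ 7.42, -0.15,  0.44]), array([ 0.1, -0.1,  0.1]))
```

View pics/c8.png

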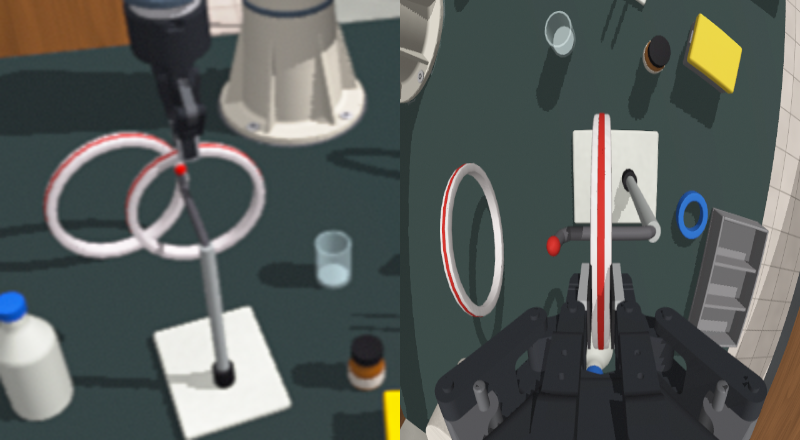

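The ring now encircles the bar. I lower it near the seat with a small lateral correction.

{"name": "send_rows", "arguments": {
  "steps": [
    [1,[1,-0.1,0.2],[0,0,0]],
    [1,[2.5,-0.1,0.4],[0,0,0]],
    [1,[4,-0.1,0.4],[0,0,0]],
    [1,[5.2,-0.1,0.4],[0,0,0]],
    [1,[6.1,-0.1,0.4],[0,0,0]],
    [1,[6.7,-0.1,0.4],[0,0,0]],
    [1,[6.7,-0.1,0.4],[0,0,0]]
  ]
}}

```text
clock: 11.5
tool_pos: [0.5339, -0.1914, 0.256]
tool_rot: [1.086, 1.288, -1.087]
wrist_force: [-0.6, 0.9, -1.8]
width: 0.0113
```

{"name": "send_rows", "arguments": {
  "steps": [
    [1,[0.15,0,0],[0,0,0]],
    [1,[0.25,0,0],[0,0,0]],
    [1,[0.3,0,0],[0,0,0]]
  ]
}}

```text
clock: 11.75
tool_pos: [0.5341, -0.1915, 0.2534]
tool_rot: [1.086, 1.287, -1.087]
wrist_force: [0.1, 0.1, -1.5]
width: 0.0118
```

```bash

python3 - <<'E'
from h import *
s=get_state();print(s['clock'],s['tool_pos'],s['wrist_force'],s['torque'],s['width'])
print(delta(H+[0,0,.0016]+.005*HX,Rd(HY)))
c=snap('scene','scene9')
cv2.imwrite('pics/c9.png',cv2.resize(c['img'][150:270,190:310,::-1],(600,600)))
E
```

```text
11.75 [ 0.53407841 -0.19146295  0.25338342] [ 0.09041189  0.08618525 -1.54825288] [-0.0169348   0.04456076  0.04235037] 0.01176435214521316
(array([0.18, 0.19, 0.  ]), array([ 0.1, -0.1,  0.2]))
```

View pics/c9.png

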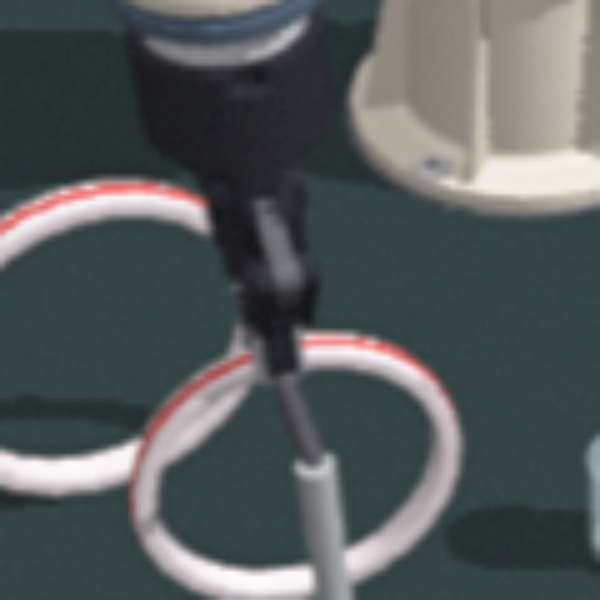

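{"name": "send_rows", "arguments": {
  "steps": [
    [1,[0.1,0,0],[0,0,0]],
    [1,[0.15,0,0],[0,0,0]],
    [1,[0.2,0,0],[0,0,0]],
    [1,[0.2,0,0],[0,0,0]]
  ]
}}

```text
clock: 12.13
tool_pos: [0.5342, -0.1915, 0.2517]
tool_rot: [1.086, 1.287, -1.087]
wrist_force: [0.6, -0.4, 0.8]
width: 0.0115
```

Contact: the vertical force went from -1.5 to +0.8 N. I release gently to a partial opening, since the tip is close.

{"name": "send_rows", "arguments": {
  "steps": [
    [0.7,[0.03,0,0],[0,0,0]],
    [0.6,[0.03,0,0],[0,0,0]],
    [0.5,[0.03,0,0],[0,0,0]],
    [0.4,[0.03,0,0],[0,0,0]],
    [0.4,[0.03,0,0],[0,0,0]],
    [0.4,[0.03,0,0],[0,0,0]]
  ]
}}

```text
clock: 12.63
tool_pos: [0.5343, -0.1915, 0.2515]
tool_rot: [1.086, 1.287, -1.087]
wrist_force: [0.3, -1.1, 0.2]
width: 0.0256
```

```bash

python3 - <<'E'
from h import *
s=get_state();print(s['clock'],s['tool_pos'],s['wrist_force'],s['torque'],s['width'])
for n in ['scene','wrist']: snap(n,n+'10')
a=load('scene10')['img'][150:270,190:310,::-1]; b=load('wrist10')['img'][:,:,::-1]
cv2.imwrite('pics/c10.png',np.hstack([cv2.resize(a,(400,440)),cv2.resize(b,(400,440))[:,:,:]]))
E
```

```text
12.6333 [ 0.53428604 -0.19147653  0.25145236] [ 0.26104877 -1.07588581  0.19319274] [ 0.01093057 -0.02299384  0.01822096] 0.02559684695828822
```

View pics/c10.png

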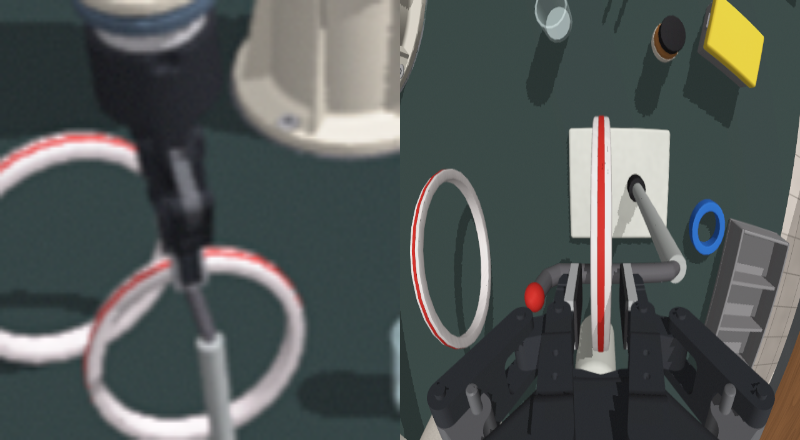

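Fingers clear on both sides of the rim and the ring hangs on the bar. I go straight up.

{"name": "send_rows", "arguments": {
  "steps": [
    [0.4,[-0.5,0,0],[0,0,0]],
    [0.4,[-1.5,0,0],[0,0,0]],
    [0.4,[-3,0,0],[0,0,0]],
    [0.4,[-5,0,0],[0,0,0]],
    [0.4,[-7,0,0],[0,0,0]],
    [0.4,[-9,0,0],[0,0,0]],
    [0.4,[-11,0,0],[0,0,0]],
    [0.4,[-12,0,0],[0,0,0]]
  ]
}}

```text
clock: 13.4
tool_pos: [0.5354, -0.192, 0.3751]
tool_rot: [1.087, 1.283, -1.085]
wrist_force: [1.2, -0.3, 1.0]
width: 0.026
```

{"name": "send_rows", "arguments": {
  "steps": [
    [0.4,[0,0,0],[0,0,0]],
    [0.4,[0,0,0],[0,0,0]],
    [0.4,[0,0,0],[0,0,0]],
    [0.4,[0,0,0],[0,0,0]],
    [0.4,[0,0,0],[0,0,0]],
    [0.4,[0,0,0],[0,0,0]],
    [0.4,[0,0,0],[0,0,0]],
    [0.4,[0,0,0],[0,0,0]]
  ]
}}

```text
clock: 14.07
tool_pos: [0.5354, -0.192, 0.3747]
tool_rot: [1.086, 1.284, -1.085]
wrist_force: [0.2, 1.0, -0.2]
width: 0.0262
```

```bash

python3 - <<'E'
from h import *
s=get_state();print(s['clock'],s['tool_pos'],s['wrist_force'],s['width'])
a=snap('scene','s11a'); 
for i in range(8): capture('wrist')
b=snap('scene','s11b');c=snap('wrist','w11')
d=cv2.absdiff(a['img'],b['img']).max(2); print('motion px',(d>25).sum())
ys,xs=np.where(d>25); print(xs.mean() if len(xs) else 0, ys.mean() if len(xs) else 0)
cv2.imwrite('pics/c11.png',np.hstack([b['img'][:,:,::-1][100:400,150:450],cv2.resize(c['img'][:,:,::-1],(400,300))]))
E
```

```text
14.0667 [ 0.53535666 -0.1919679   0.37474255] [ 0.23830919  0.97466538 -0.15681437] 0.02616223341738248
motion px 23
214.1304347826087 92.95652173913044
```

View pics/c11.png

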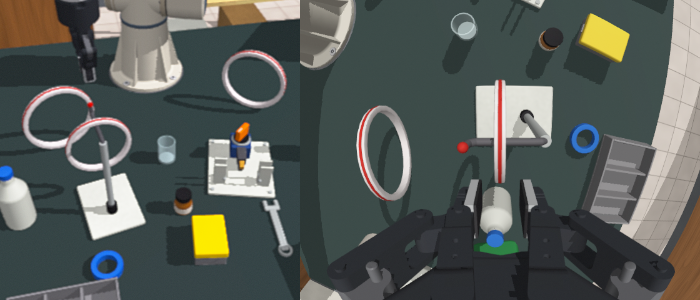

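The ring hangs on the bar, crop (98,143), clear of the gripper. The knob is still turned and the bystanders are in place. I wait a little, check again and hand in.

{"name": "send_rows", "arguments": {
  "steps": [
    [0.4,[0,0,0],[0,0,0]],
    [0.4,[0,0,0],[0,0,0]],
    [0.4,[0,0,0],[0,0,0]],
    [0.4,[0,0,0],[0,0,0]],
    [0.4,[0,0,0],[0,0,0]],
    [0.4,[0,0,0],[0,0,0]],
    [0.4,[0,0,0],[0,0,0]],
    [0.4,[0,0,0],[0,0,0]]
  ]
}}

```text
clock: 15.28
tool_pos: [0.5354, -0.192, 0.3751]
tool_rot: [1.087, 1.283, -1.085]
wrist_force: [-0.2, -0.7, 0.1]
width: 0.0258
```

```bash
python3 - <<'E'
from h import *
a=capture('scene')['img']; [capture('wrist') for _ in range(6)]; b=capture('scene')['img']
print('motion near ring',(cv2.absdiff(a,b).max(2)[190:300,180:320]>25).sum(),get_state()['wrist_force'])
print(close_job())
E
```

```text
motion near ring 0 [ 0.27816854  1.26261974 -0.90915249]
the job is handed in; nothing more can be done
None
```

The ring is hanging on the J-hook and the job is handed in, at about 15.6 s of the 58 s allowed.

- **Knob:** I turned it about 67° clockwise until it clicked over. The last pictures show it still turned, with the bolt drawn back off the rim.
- **Ring:** I gripped it by the top of its rim, lifted it about 130 mm straight out of the stand, carried it over the hook tip and lowered it onto the bar. The vertical force rose from -1.5 N to +0.8 N at contact; I then opened the fingers and backed off straight up.
- **Last checks:** Two frames about 0.35 s apart showed no movement around the ring. The gripper was about 120 mm above it, and the bystanders in view looked undisturbed.

No check failed or disagreed. I saw the knob and the ring's final position only in the images; I did not measure the latch angle or the ring's coordinates.

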